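# Pack and latch the registered-mail dispatch box

### The arm

A 6-joint arm with a two-finger parallel gripper is mounted at the origin on the work surface. World frame = base frame: x ahead of the robot, y to its left, z up, the work surface at z = 0. Lengths are in m, angles in rad, forces in N, time in s.
With the tool pointing down it reaches from about 0.35 to 0.775 m from the base axis. Payload 7.3 kg.
Tool frame: the origin (TCP) lies between the finger pads; the fingertips stand 14 mm ahead of it and the grasp point (between the pads) lies 5 mm behind it; z points along the fingers, y is the line along which they close (so a half turn about z gives the same grasp; the last joint's range is limited). The gripper opens to 92 mm and grips with 3 to 60 N. Pads are 19 mm wide; open, the fingers measure 130 mm over their backs; the gripper's body (75 mm by 190 mm) begins 47 mm behind the grasp point.
Start: joints at [1.118, 0.342, 1.524, -0, 1.275, -0.146], TCP at [0.159, 0.501, 0.241] pointing down, gripper open.
Joint ranges: [-2.53, 2.53], [-0.77, 2.02], [0.04, 2.7], [-1, 4.14], [0.28, 2.66], [-3.11, 3.11]. Speed limits (rad/s): [2.57, 2.57, 3.14, 3.14, 3.14, 3.14].

### API

Orientations are given as [roll, pitch, yaw] about the fixed x, y, z axes, in that order (R = Rz(yaw) Ry(pitch) Rx(roll)).
In Python, from cell import robot, eyes gives the robot as it stands. The module is installed in compiled form; this text tells all that it offers.
- The arm moves only by the shell command python3 -m handwheel 'ROWS' [FORCE]. ROWS is JSON, one flat list of numbers, 5 for each row, row after row: the shift along the world's x, y, z in mm, then the turn about the world's z in rad, then the opening, from 0 (shut) to 1 (fully open). In form: [x, y, z, spin, jaw, x, y, z, spin, jaw, ...]. A call has 1 to 8 rows; each row shifts and turns the commanded pose from where the row before left it; what a row does not reach is not made up. A row lasts 1/10 s, in which the tool goes at most 50 mm and 8.59 degrees, less where a joint would pass 70% of its speed; a pose out of reach is approached as far as the arm can. A call with a gripper value outside its range is refused whole. The fingers move at their own pace and stop on an object; FORCE is the grip in N (left out, the last holds). Time passes only in rows, so rows that do not move let the fingers close. It gives the time, the measured TCP pose, the force, the opening and the grip force at its end, in the units of the state.
- robot.observe(): the state, without advancing time (a new reading comes with each control period).
- eyes.read_camera(name): name is "scene" or "side" or "wrist"; returns (picture, depth): 420x560x3 uint8, blue, green, red; 420x560 float32, m along the optical axis (not along the pixel's ray), 0 where there is no reading.
- eyes.calibration(name): a dict with "fx", "fy", "cx", "cy" (pixels), "world_to_cam" (4x4, takes a point from world to camera coordinates). Camera axes: x right, y down, z forward; pixel columns grow to the right and rows downward; lengths in m; the calibration is good to about 2 mm. A picture is of the moment at which its call begins: read the wrist's pose just before it. calibration takes no time and is no camera call; for the wrist camera it gives the pose at the moment of the call.
- robot.hand_in(): hands the job in; it is judged then, once.
The state is a dict: "time": time; "qpos": joint angles; "qvel": joint speeds; "joint_efforts": joint torques, N m; "tool_pos": TCP position; "tool_rot": TCP orientation; "contact_force": force on the tool from outside, world axes, zero at the start; "torque": the same for the moment, N m; "opening": finger opening in m; "grip_force": force on a finger pad.
Only numpy, scipy, OpenCV 4.12 (cv2) and the standard library are available. Lean on these libraries where they do the work, as an engineer would, in place of code of your own. Each camera call takes 0.05 s, during which the arm holds its last target. There are 200 camera calls.

### The job

Load every registered packet (the brown cartons with the blue cross) from the sorting tray into the open steel dispatch box; the ordinary white packets stay in the tray. Then shut the lid and, with it fully down, turn all three of its latch knobs clockwise to their stops. Leave the other things on the counter where they are.

Things in the scene. Friction and masses are not known exactly. Their poses are not given: they have to be found in the camera images.
- p0: registered packet: brown kraft carton with a blue band each way round (a blue cross on every face), 52 x 32 x 40 mm along its own x, y, z; origin at its centre; it starts standing in one compartment of the tray with its z up and its x roughly (within 0.4 rad) along the tray's y, 40 to 130 g. May be absent
- p1: registered packet: brown kraft carton with a blue band each way round (a blue cross on every face), 52 x 32 x 40 mm along its own x, y, z; origin at its centre; it starts standing in one compartment of the tray with its z up and its x roughly (within 0.4 rad) along the tray's y, 40 to 130 g. May be absent
- p2: registered packet: brown kraft carton with a blue band each way round (a blue cross on every face), 46 x 28 x 36 mm along its own x, y, z; origin at its centre; it starts standing in one compartment of the tray with its z up and its x roughly (within 0.4 rad) along the tray's y, 40 to 130 g. May be absent
- p3: registered packet: brown kraft carton with a blue band each way round (a blue cross on every face), 46 x 28 x 36 mm along its own x, y, z; origin at its centre; it starts standing in one compartment of the tray with its z up and its x roughly (within 0.4 rad) along the tray's y, 40 to 130 g. May be absent
- p4: registered packet: brown kraft carton with a blue band each way round (a blue cross on every face), 58 x 30 x 34 mm along its own x, y, z; origin at its centre; it starts standing in one compartment of the tray with its z up and its x roughly (within 0.4 rad) along the tray's y, 40 to 130 g. May be absent
- p5: registered packet: brown kraft carton with a blue band each way round (a blue cross on every face), 58 x 30 x 34 mm along its own x, y, z; origin at its centre; it starts standing in one compartment of the tray with its z up and its x roughly (within 0.4 rad) along the tray's y, 40 to 130 g. May be absent
- w0: ordinary packet: white carton with pale tape and a grey label, no blue; stays in the tray, 50 x 32 x 38 mm along its own x, y, z; origin at its centre; it starts standing in one compartment of the tray with its z up and its x roughly (within 0.4 rad) along the tray's y, 40 to 130 g
- w1: ordinary packet: white carton with pale tape and a grey label, no blue; stays in the tray, 56 x 30 x 34 mm along its own x, y, z; origin at its centre; it starts standing in one compartment of the tray with its z up and its x roughly (within 0.4 rad) along the tray's y, 40 to 130 g
- tray: wooden sorting tray fixed on the counter, 212 x 308 x 18 mm along its x, y, z, with 2 (along x) by 4 (along y) open compartments, each 100 x 72 mm inside; walls and dividers 4 mm thick, tops 18 mm (dividers 16 mm) above the counter, inner floor about 4 mm above it; origin under its centre on the counter, z up
- case: dark green steel dispatch box fixed on the counter, outside 150 x 380 x 70 mm along its x, y, z, walls and floor 5 mm (inside 140 x 370 mm, 65 mm deep, one open space without dividers); origin under its centre on the counter, z up, x pointing to the hinge side (away from the robot)
- lid (a joint): flat lid of the box, 150 x 380 x 6 mm, hinged on the box's far (+x) top edge; rad, 0 = shut flat on the rim, grows as it opens; it starts open, a little past upright (1.65 to 1.85). The hinge is stiff (0.5 N m of friction, about 4 to 6 N at the free edge), so the lid stays wherever it is left and must be swung over and pressed down until shut
- lid_hinge (a point): point on the hinge axis at its middle (the axis runs along the box's y), 70 mm above the counter; the lid's underside passes through the axis. Its frame turns with the lid: -x runs from the hinge to the free edge, z is the lid's outer side
- lid_edge (a point): middle of the lid's free edge on its outer (upper when shut) face, 150 mm from the hinge
- latch0 (a joint): quarter-turn latch knob on the lid's outer face, at y = -125 mm of the box, 34 mm in from the free edge: black bar 38 x 14 mm, 32 tall, on a 40 mm disc and a 64 mm brass rosette; rad, grows clockwise seen from above the shut lid; 0 = unlatched (bar along the box's x), end stop 1.57 = latched (bar along the box's y); starts at 0 to 0.35; friction 0.08 N m
- latch0_grip (a point): point on latch0's turning axis at the height to grip its bar, 37 mm above the lid's outer face (7 mm below the bar's top; the disc's top is 23 mm below this point). Its frame turns with the knob: x along the bar
- latch1 (a joint): quarter-turn latch knob on the lid's outer face, at y = 0 mm of the box, 34 mm in from the free edge: black bar 38 x 14 mm, 32 tall, on a 40 mm disc and a 64 mm brass rosette; rad, grows clockwise seen from above the shut lid; 0 = unlatched (bar along the box's x), end stop 1.57 = latched (bar along the box's y); starts at 0 to 0.35; friction 0.08 N m
- latch1_grip (a point): point on latch1's turning axis at the height to grip its bar, 37 mm above the lid's outer face (7 mm below the bar's top; the disc's top is 23 mm below this point). Its frame turns with the knob: x along the bar
- latch2 (a joint): quarter-turn latch knob on the lid's outer face, at y = 125 mm of the box, 34 mm in from the free edge: black bar 38 x 14 mm, 32 tall, on a 40 mm disc and a 64 mm brass rosette; rad, grows clockwise seen from above the shut lid; 0 = unlatched (bar along the box's x), end stop 1.57 = latched (bar along the box's y); starts at 0 to 0.35; friction 0.08 N m
- latch2_grip (a point): point on latch2's turning axis at the height to grip its bar, 37 mm above the lid's outer face (7 mm below the bar's top; the disc's top is 23 mm below this point). Its frame turns with the knob: x along the bar
- stamp: wooden hand stamp, 76 mm tall, upright; bystander; origin under its centre
- mug: blue mug, 95 mm tall; bystander; origin under its centre
- glue: white glue bottle, 44 mm across, 120 mm tall; bystander; origin under its centre
- tape: grey tape dispenser 150 x 52 mm, 84 mm tall; bystander; origin under its centre
There are look-alikes about, which are no part of the job. What is shaped like the p3 but black, pink or yellow is not meant.

How it is judged:
By the outcome, as a careful person would: the job done as asked, in the order asked, and still so for the second after the job is handed in, with the robot touching nothing.
Of p0, p1, p2, p3, p4, p5 only 3 to 5 are there at a start; the rules pass over those that are not, and their reading is None.
At some moment in a run one of p0, p1, p2, p3, p4, p5 may be knocked a few centimetres aside while the robot is not near it.
Once in a run the grip may slacken for a moment while it holds something.
It also fails if it takes over 210 s, if anything falls off the work surface, if the arm or the gripper's body presses on something with over 40 N, if the wrist force passes 120 N, or if a joint passes its speed limit or range.

## Working session

There is one attempt and no reset: what is moved stays moved. The work goes in short steps, Python scripts to look and compute and a shell command to move; the robot and the scene stay as the last step left them, time stands still between calls to the robot, and variables do not carry over. Pictures are saved under pics/ and viewed, at most 14 in all, crops included, and the job is handed in when it is done.

```bash
mkdir -p pics
cat > h.py <<'E'
import numpy as np, cv2
from cell import robot, eyes
def snap(n,name):
    c=eyes.calibration(n); p,d=eyes.read_camera(n); cv2.imwrite(f'pics/{name}.png',p); np.savez(f'pics/{name}.npz',p=p,d=d,T=np.array(c['world_to_cam']),k=[c['fx'],c['fy'],c['cx'],c['cy']]); return p,d
def cloud(name):
    z=np.load(f'pics/{name}.npz'); d=z['d']; fx,fy,cx,cy=z['k']; v,u=np.mgrid[:d.shape[0],:d.shape[1]]
    P=np.stack([(u-cx)/fx*d,(v-cy)/fy*d,d,np.ones_like(d)],-1)@np.linalg.inv(z['T']).T
    P[d<=0]=np.nan; return z['p'],P[...,:3]
def st():
    s=robot.observe(); print(s['time'],np.round(s['tool_pos'],4),np.round(s['tool_rot'],3),np.round(s['contact_force'],1),s['opening'],s['grip_force'],np.round(s['qpos'],2))
E
python3 - <<'E'
from h import *
st()
for n in('scene','side','wrist'):
    snap(n,n+'0'); print(n,eyes.calibration(n)['world_to_cam'])
E
```

```text
0.0 [0.1584 0.5002 0.2401] [-3.14  -0.     2.835] [ 0.1  0.3 -1.1] 0.09171649624965914 0.0 [ 1.12  0.34  1.53  0.    1.28 -0.15]
scene [[ 0.78881487  0.61452322 -0.01150236 -0.48705533]
 [ 0.42740666 -0.56188472 -0.70824368 -0.17703932]
 [-0.44169519  0.55375696 -0.70587434  1.67379091]
 [ 0.          0.          0.          1.        ]]
side [[ 0.99979539 -0.01758128  0.01000354 -0.56536264]
 [-0.00322818 -0.62688039 -0.77910882  0.08381069]
 [ 0.01996875  0.77891711 -0.62680889  1.13693009]
 [ 0.          0.          0.          1.        ]]
wrist [[ 3.02413843e-01  9.53176309e-01 -8.89800790e-04 -5.24122430e-01]
 [ 9.06596553e-01 -2.87346999e-01  3.09054028e-01 -3.79735547e-02]
 [ 2.94327296e-01 -9.42689068e-02 -9.51044066e-01  3.91970253e-01]
 [ 0.00000000e+00  0.00000000e+00  0.00000000e+00  1.00000000e+00]]
```

View pics/scene0.png

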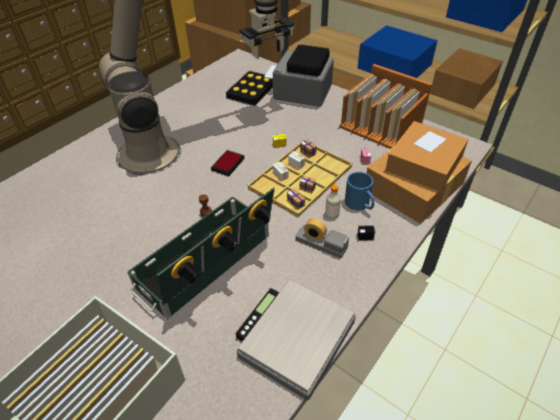

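View pics/side0.png

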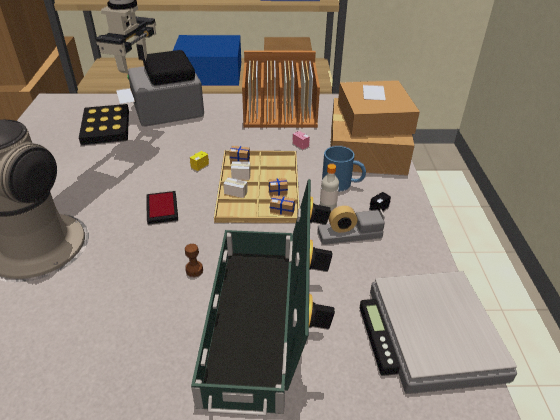

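The pictures show three registered packets (side view pixels 239,154; 278,187; 282,206), two white ones (241,171; 235,187), and the open box with its lid upright. Next I'll measure them.

```bash
cat >> h.py <<'E'
def ortho(names,x0,x1,y0,y1,res=0.001):
    # rows: x decreasing downwards->top is +x ; cols: y decreasing to the right
    H,W=int((x1-x0)/res),int((y1-y0)/res); im=np.zeros((H,W,3),np.uint8); zz=np.full((H,W),-1.)
    for n in names:
        p,P=cloud(n); q=P.reshape(-1,3); c=p.reshape(-1,3); m=np.isfinite(q[:,0])&(q[:,0]>x0)&(q[:,0]<x1)&(q[:,1]>y0)&(q[:,1]<y1)
        for (x,y,z),k in zip(q[m],c[m]):
            i,j=int((x1-x)/res),int((y1-y)/res)
            i0,j0=max(i-1,0),max(j-1,0)
            w=zz[i0:i+2,j0:j+2]; s=w<z; w[s]=z; im[i0:i+2,j0:j+2][s]=k
    return im,zz
E
python3 - <<'E'
from h import *
for nm in ('side0','scene0'):
    p,P=cloud(nm); z=P[...,2]
    hsv=cv2.cvtColor(p,cv2.COLOR_BGR2HSV)
    m=((z>.028)&(z<.06)&(P[...,0]>.35)&(P[...,0]<.8)&(P[...,1]>.0)&(P[...,1]<.45)).astype(np.uint8)
    n,l,s,c=cv2.connectedComponentsWithStats(m)
    for i in range(1,n):
        if s[i,4]<15: continue
        Q=P[l==i]; top=Q[Q[:,2]>np.percentile(Q[:,2],90)-.006]
        r=cv2.minAreaRect((top[:,:2]*1000).astype(np.float32))
        print(nm,c[i].round(),s[i,4],'zmax',np.percentile(Q[:,2],95).round(4),'rect',np.round(r[0]),np.round(r[1]),round(r[2]),np.median(p[l==i],0))
im,zz=ortho(['side0','scene0'],.25,.8,-.35,.45)
cv2.imwrite('pics/o0.png',im)
E
```

```text
side0 [301. 136.] 85 zmax 0.0372 rect [642. 436.] [31. 44.] 35 [155. 136. 199.]
side0 [239. 151.] 203 zmax 0.0443 rect [459. 347.] [38. 54.] 78 [ 96.  94. 110.]
side0 [203. 155.] 41 zmax 0.0375 rect [359. 328.] [18. 36.] 1 [ 38. 191. 202.]
side0 [358. 157.] 58 zmax 0.0589 rect [789. 296.] [18. 10.] 8 [ 50.5  78.  106. ]
side0 [338. 159.] 52 zmax 0.0599 rect [732. 275.] [11. 49.] 80 [83. 68. 49.]
side0 [240. 167.] 189 zmax 0.0429 rect [465. 269.] [39. 50.] 90 [173. 191. 196.]
side0 [324. 171.] 38 zmax 0.0591 rect [691. 230.] [ 3. 23.] 20 [68.5 55.  40.5]
side0 [344. 176.] 149 zmax 0.0587 rect [742. 213.] [55. 13.] 24 [81. 66. 47.]
side0 [362. 175.] 40 zmax 0.0587 rect [792. 216.] [9. 7.] 9 [84.  68.5 50. ]
side0 [235. 184.] 201 zmax 0.0391 rect [454. 193.] [33. 58.] 70 [174. 195. 198.]
side0 [278. 183.] 169 zmax 0.0405 rect [567. 193.] [46. 30.] 11 [100. 105. 119.]
side0 [329. 194.] 186 zmax 0.0583 rect [695. 134.] [23. 43.] 83 [119.  128.  140.5]
side0 [282. 201.] 232 zmax 0.0389 rect [576. 117.] [34. 60.] 71 [ 99. 124. 153.]
side0 [358. 222.] 667 zmax 0.0571 rect [745.  26.] [124.  
[... 463 characters left out ...]
ax 0.0448 rect [566. 194.] [47. 32.] 10 [ 94.  115.  138.5]
scene0 [359. 184.] 98 zmax 0.0593 rect [713. 272.] [57. 19.] 24 [69.5 55.  35. ]
scene0 [379. 188.] 118 zmax 0.0578 rect [771. 299.] [ 5. 55.] 82 [34. 61. 84.]
scene0 [296. 196.] 166 zmax 0.0418 rect [576. 119.] [32. 60.] 75 [ 94.  123.5 159.5]
scene0 [357. 199.] 182 zmax 0.0587 rect [736. 215.] [70. 24.] 18 [70. 55. 35.]
scene0 [333. 208.] 112 zmax 0.0593 rect [701. 137.] [43. 19.] 25 [106. 117. 127.]
scene0 [371. 206.] 29 zmax 0.0585 rect [794. 216.] [7. 8.] 48 [95. 80. 70.]
scene0 [314. 233.] 130 zmax 0.0587 rect [718.  18.] [64. 20.] 26 [37. 72. 91.]
scene0 [334. 239.] 291 zmax 0.055 rect [777.  35.] [49. 51.] 5 [132. 136. 138.]
```

View pics/o0.png

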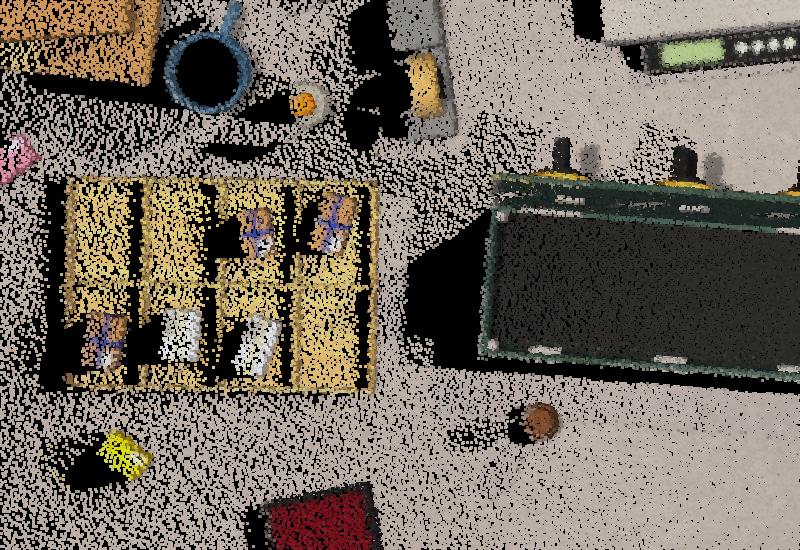

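The top-down map gives three packets (x, y in mm, with the short-axis angle):

| Packet | x, y | Short axis | Likely |
|---|---|---|---|
| C | 459, 347 | 80° | 52x32x40 |
| B | 567, 194 | 100° | 46x28x36 |
| A | 576, 118 | 73° | 58x30x34 |

The tops match 4 mm plus each packet's height. I'll start with C.

```bash
python3 -m handwheel '[38,-19,-10,0.016,0.62, 38,-19,-10,0.016,0.62, 38,-19,-10,0.016,0.62, 38,-19,-10,0.016,0.62, 38,-19,-10,0.016,0.62, 38,-19,-10,0.016,0.62, 38,-19,-10,0.016,0.62, 36,-20,-10,0.016,0.62]' 30
python3 -m handwheel '[0,0,0,0,0.62, 0,0,0,0,0.62]'
python3 - <<'E'
from h import *
st(); snap('wrist','w1'); snap('side','s1'); snap('scene','c1')
p,P=cloud('s1')
m=(P[...,2]>.05)&(P[...,2]<.071)&(P[...,1]<0)&(P[...,1]>-.5)&(P[...,0]>.38)&(P[...,0]<.62)
im,zz=ortho(['s1','c1'],.25,.8,-.5,0)
import sys
rim=(zz>.062)&(zz<.076); pts=np.argwhere(rim); xy=np.c_[.8-pts[:,0]/1000,0-pts[:,1]/1000]
# near wall: lowest-x rim points per y
for y in np.arange(-.03,-.43,-.04):
    s=xy[abs(xy[:,1]-y)<.008][:,0]; print(round(y,2),np.round(np.percentile(s,[2,10,50,90,98]),3) if len(s) else None)
print('y range',np.percentile(xy[(xy[:,0]>.42)&(xy[:,0]<.6),1],[.5,99.5]))
lid=(zz>.1); pts=np.argwhere(lid); print('lid/knob x',.8-pts[:,0].max()/1000,.8-pts[:,0].min()/1000, 'top',zz.max())
for nm in('s1','c1'):
    p,P=cloud(nm); m=np.isfinite(P[...,0])&(P[...,2]>.195)&(P[...,2]<.235)&(P[...,0]>.5)&(P[...,0]<.75)&(P[...,1]<-.02)&(P[...,1]>-.45)
    Q=P[m]; print(nm,len(Q),Q.min(0),Q.max(0),Q.mean(0))
E
```

```text
time: 0.95
tool_pos: [0.462, 0.3464, 0.1601]
tool_rot: [-3.142, -0.0, 2.963]
contact_force: [0.2, 0.9, -0.2]
opening: 0.0572
grip_force: 0.0
time: 1.15
tool_pos: [0.4607, 0.3468, 0.1599]
tool_rot: [-3.141, -0.002, 2.961]
contact_force: [-0.2, -0.4, -0.1]
opening: 0.0571
grip_force: 0.0
1.15 [0.4607 0.3468 0.1599] [-3.141e+00 -2.000e-03  2.961e+00] [-0.2 -0.4 -0.1] 0.05705684205658979 0.0 [ 0.51  0.51  1.49  0.    1.14 -0.88]
-0.03 [0.445 0.45  0.479 0.54  0.56 ]
-0.07 [0.371 0.382 0.446 0.592 0.594]
-0.11 [0.377 0.436 0.444 0.589 0.59 ]
-0.15 [0.432 0.436 0.442 0.586 0.588]
-0.19 [0.431 0.433 0.439 0.583 0.584]
-0.23 [0.427 0.429 0.435 0.58  0.581]
-0.27 [0.426 0.427 0.433 0.576 0.578]
-0.31 [0.421 0.423 0.429 0.573 0.574]
-0.35 [0.417 0.419 0.426 0.57  0.571]
-0.39 [0.414 0.418 0.425 0.567 0.568]
y range [-0.419 -0.029]
lid/knob x 0.5700000000000001 0.663 top 0.22225269811132486
s1 1440 [ 0.57997215 -0.42328466  0.19501057] [ 0.65718375 -0.04489681  0.21902527] [ 0.60914554 -0.26883443  0.2082878 ]
c1 1279 [ 0.58948184 -0.42111326  0.19500667] [ 0.66010107 -0.04209965  0.2222527 ] [ 0.61292    -0.24928664  0.20800248]
```

View pics/w1.png

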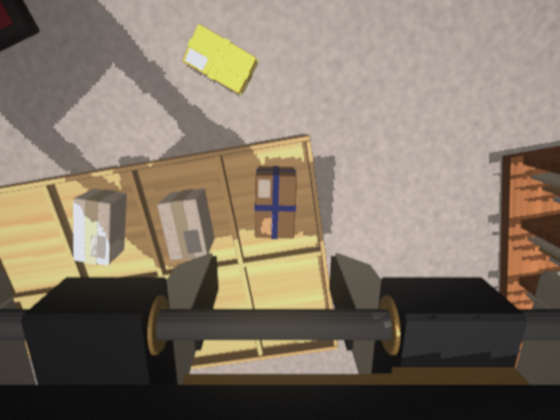

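The wrist picture shows C under the jaws (275,202), aligned with them, with its blue cross visible. I'll pick it.

```bash
python3 -m handwheel '[-1,0,-40,0,0.62, 0,0,-40,0,0.62, 0,0,-30,0,0.62, 0,0,-14,0,0.62, 0,0,0,0,0.62, 0,0,0,0,0.1, 0,0,0,0,0.1, 0,0,0,0,0.1]' 30
python3 -m handwheel '[0,0,0,0,0.1, 0,0,20,0,0.1, 0,0,40,0,0.1, 0,0,40,0,0.1, 0,0,20,0,0.1, 0,0,0,0,0.1]'
```

```text
time: 2.1
tool_pos: [0.4603, 0.348, 0.0383]
tool_rot: [3.14, 0.002, 2.963]
contact_force: [0.9, 0.4, -0.4]
opening: 0.0376
grip_force: 0.0
time: 2.7
tool_pos: [0.4611, 0.3484, 0.1605]
tool_rot: [3.137, 0.006, 2.963]
contact_force: [1.2, -0.2, -0.8]
opening: 0.0318
grip_force: 29.8
```

```bash
python3 -m handwheel '[2,-42,0,0.0065,0.1, 2,-42,0,0.0065,0.1, 2,-42,0,0.0065,0.1, 2,-42,0,0.0065,0.1, 2,-42,0,0.0065,0.1, 2,-42,0,0.0065,0.1, 2,-42,0,0.0065,0.1, 2,-42,0,0.0065,0.1]'
python3 -m handwheel '[2,-42,0,0.0065,0.1, 2,-42,0,0.0065,0.1, 2,-42,0,0.0065,0.1, 2,-42,0,0.0065,0.1, 2,-42,0,0.0065,0.1, 2,-42,0,0.0065,0.1, 2,-42,0,0.0065,0.1, 2,-42,0,0.0065,0.1]'
python3 -m handwheel '[0,0,0,0,0.1,0,0,0,0,0.1]'
python3 - <<'E'
from h import *
snap('side','s2')
E
```

```text
time: 3.5
tool_pos: [0.4746, 0.0099, 0.1555]
tool_rot: [3.141, -0.002, 3.015]
contact_force: [0.9, -0.8, -1.6]
opening: 0.0318
grip_force: 29.8
time: 4.3
tool_pos: [0.4907, -0.3258, 0.1551]
tool_rot: [3.14, -0.002, 3.067]
contact_force: [1.1, 0.6, -0.5]
opening: 0.0321
grip_force: 29.8
time: 4.5
tool_pos: [0.4906, -0.3246, 0.1549]
tool_rot: [3.139, -0.002, 3.065]
contact_force: [-1.2, 0.2, -1.0]
opening: 0.0312
grip_force: 29.8
```

View pics/s2.png

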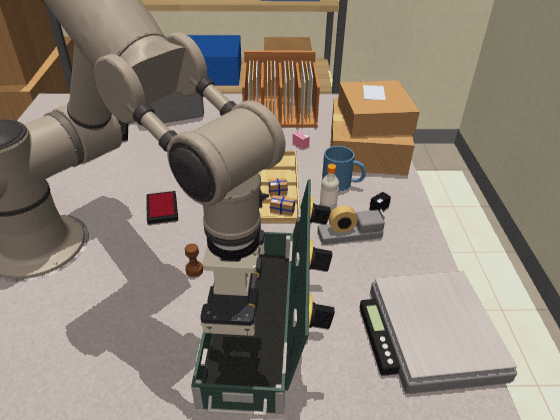

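The gripper is over the far end of the box at (230,310) with the lid clear to the right. I'll lower and release.

```bash
python3 -m handwheel '[4,0,-40,0,0.1, 0,0,-40,0,0.1, 0,0,-25,0,0.1, 0,0,-9,0,0.1, 0,0,0,0,0.1]'
python3 -m handwheel '[0,0,0,0,0.6, 0,0,0,0,0.6, 0,0,0,0,0.6, 0,0,40,0,0.6, 0,0,50,0,0.6, 0,0,40,0,0.6]'
```

```text
time: 5.05
tool_pos: [0.4952, -0.3229, 0.0418]
tool_rot: [3.14, -0.002, 3.068]
contact_force: [0.8, 0.8, 0.1]
opening: 0.0318
grip_force: 29.8
time: 5.65
tool_pos: [0.4959, -0.3248, 0.1761]
tool_rot: [-3.14, 0.002, 3.067]
contact_force: [1.0, -1.0, -0.5]
opening: 0.0552
grip_force: 0.0
```

```bash
python3 -m handwheel '[0,40,0,-0.02,0.6, 0,40,0,-0.02,0.6, 0,40,0,-0.02,0.6, 0,40,0,-0.02,0.6, 0,40,0,-0.02,0.6, 0,40,0,-0.02,0.6, 0,40,0,-0.02,0.6, 0,40,0,-0.02,0.6]'
python3 -m handwheel '[0,40,0,-0.02,0.6, 0,40,0,-0.02,0.6, 0,43,0,-0.02,0.6, 27,0,-5,0,0.6, 27,0,-5,0,0.6, 26,0,-5,0,0.6, 0,0,0,0,0.6, 0,0,0,0,0.6]'
cat >> h.py <<'E'
def packs(nm,x0=.35,x1=.68,y0=.03,y1=.42):
    p,P=cloud(nm); z=P[...,2]
    m=((z>.028)&(z<.052)&(P[...,0]>x0)&(P[...,0]<x1)&(P[...,1]>y0)&(P[...,1]<y1)).astype(np.uint8)
    n,l,s,c=cv2.connectedComponentsWithStats(m)
    for i in range(1,n):
        if s[i,4]<15: continue
        Q=P[l==i]; top=Q[Q[:,2]>np.percentile(Q[:,2],90)-.006]
        r=cv2.minAreaRect((top[:,:2]*1000).astype(np.float32))
        print(nm,c[i].round(),s[i,4],'zmax',np.percentile(Q[:,2],95).round(4),np.round(r[0]),np.round(r[1]),round(r[2]),np.median(p[l==i],0))
E
python3 - <<'E'
from h import *
snap('wrist','w3'); snap('scene','c3'); snap('side','s3'); packs('w3'); packs('c3');packs('s3')
E
```

```text
time: 6.45
tool_pos: [0.4956, -0.003, 0.1737]
tool_rot: [3.141, 0.002, 2.906]
contact_force: [0.1, -0.6, 0.1]
opening: 0.0553
grip_force: 0.0
time: 7.25
tool_pos: [0.5754, 0.1184, 0.1579]
tool_rot: [3.142, -0.0, 2.847]
contact_force: [0.0, 0.8, -0.6]
opening: 0.0551
grip_force: 0.0
w3 [327.  30.] 2738 zmax 0.0393 [462. 191.] [30. 38.] 70 [219. 222. 220.]
w3 [442.  18.] 2073 zmax 0.0432 [477. 270.] [33. 26.] 86 [195. 207. 206.]
w3 [364. 169.] 2329 zmax 0.0413 [566. 195.] [47. 29.] 10 [135. 172. 209.]
w3 [274. 207.] 2665 zmax 0.0393 [575. 118.] [31. 59.] 73 [ 77. 105. 138.]
w3 [327. 305.] 65 zmax 0.0396 [676. 137.] [1. 8.] 28 [ 91.  98. 107.]
c3 [299. 160.] 49 zmax 0.0468 [476. 266.] [17. 37.] 36 [159. 173. 172.]
c3 [280. 170.] 53 zmax 0.0425 [455. 186.] [26. 50.] 56 [124. 136. 144.]
c3 [307. 181.] 127 zmax 0.0447 [567. 196.] [48. 35.] 10 [ 97. 119. 144.]
c3 [296. 196.] 159 zmax 0.0425 [576. 118.] [32. 63.] 73 [ 67.  82. 111.]
s3 [203. 155.] 42 zmax 0.0361 [360. 332.] [36. 17.] 88 [ 40.5 195.5 207.5]
s3 [240. 167.] 193 zmax 0.0426 [465. 269.] [49. 38.] 2 [179. 200. 202.]
s3 [235. 184.] 204 zmax 0.0386 [454. 193.] [33. 57.] 72 [179.  199.5 202. ]
s3 [278. 183.] 169 zmax 0.0413 [566. 192.] [47. 33.] 10 [103. 108. 124.]
s3 [322. 194.] 24 zmax 0.0485 [677. 138.] [ 3. 12.] 15 [114.  122.  135.5]
s3 [282. 201.] 232 zmax 0.0385 [576. 117.] [34. 58.] 76 [ 68.   88.5 115.5]
```

View pics/w3.png

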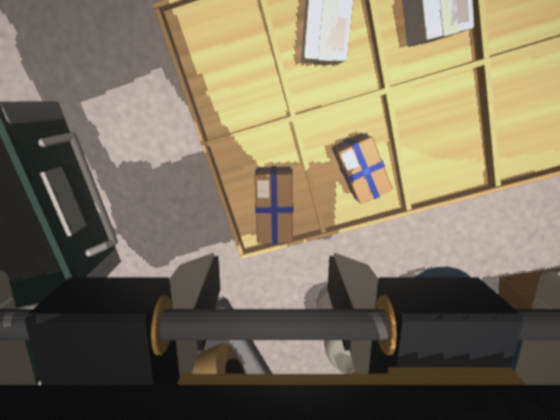

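The wrist view shows A square under the jaws (274,207) and B to its right (363,172); neither has moved. I'll grasp A.

```bash
python3 -m handwheel '[0,0,-40,0,0.6, 0,0,-40,0,0.6, 0,0,-30,0,0.6, 0,0,-13,0,0.6, 0,0,0,0,0.6, 0,0,0,0,0.1, 0,0,0,0,0.1, 0,0,0,0,0.1]' 30
python3 -m handwheel '[0,0,0,0,0.1, 0,0,20,0,0.1, 0,0,40,0,0.1, 0,0,40,0,0.1, 0,0,25,0,0.1, -25,0,0,0.04,0.1, -30,0,0,0.04,0.1, -20,0,0,0.04,0.1]'
python3 -m handwheel '[0,-40,0,0.025,0.1, 0,-40,0,0.025,0.1, 0,-40,0,0.025,0.1, 0,-40,0,0.025,0.1, 0,-40,0,0,0.1, 0,-40,0,0,0.1, 0,-40,0,0,0.1, 0,-40,0,0,0.1]'
```

```text
time: 8.2
tool_pos: [0.5765, 0.1186, 0.0364]
tool_rot: [3.14, 0.003, 2.847]
contact_force: [-0.2, 0.4, 0.3]
opening: 0.0357
grip_force: 0.0
time: 9.0
tool_pos: [0.4987, 0.1185, 0.1601]
tool_rot: [3.142, -0.0, 2.969]
contact_force: [0.4, 0.6, -0.8]
opening: 0.0297
grip_force: 29.9
time: 9.8
tool_pos: [0.5003, -0.2031, 0.1602]
tool_rot: [-3.141, 0.001, 3.067]
contact_force: [0.2, 0.2, -1.0]
opening: 0.0297
grip_force: 29.9
```

```bash
python3 -m handwheel '[3,-17,0,0,0.1, 0,0,-40,0,0.1, 0,0,-40,0,0.1, 0,0,-30,0,0.1, 0,0,-11,0,0.1, 0,0,0,0,0.1, 0,0,0,0,0.1]'
python3 -m handwheel '[0,0,0,0,0.6, 0,0,0,0,0.6, 0,0,0,0,0.6, 0,0,40,0,0.6, 0,0,50,0,0.6, 0,0,40,0,0.6]'
python3 -m handwheel '[0,42,0,0.02,0.6, 0,42,0,0.02,0.6, 0,42,0,0.02,0.6, 0,42,0,0.02,0.6, 0,42,0,0.02,0.6, 0,42,0,0.02,0.6, 0,42,0,0.02,0.6, 0,42,0,0.02,0.6]'
python3 -m handwheel '[0,42,0,0.03,0.6, 20,38,-5,0.06,0.6, 23,0,-5,0.06,0.6, 20,0,-5,0.05,0.6, 0,0,0,0,0.6, 0,0,0,0,0.6]'
python3 - <<'E'
from h import *
snap('wrist','w4'); snap('side','s4'); packs('w4'); packs('s4')
print('box')
packs('s4',.4,.6,-.4,-.04)
E
```

```text
time: 10.5
tool_pos: [0.5043, -0.2185, 0.0396]
tool_rot: [-3.141, 0.001, 3.067]
contact_force: [-0.1, 0.2, -0.9]
opening: 0.0296
grip_force: 30.0
time: 11.1
tool_pos: [0.5038, -0.2187, 0.1714]
tool_rot: [-3.141, 0.001, 3.067]
contact_force: [0.5, -0.2, -0.1]
opening: 0.0548
grip_force: 0.0
time: 11.9
tool_pos: [0.5033, 0.1192, 0.1692]
tool_rot: [3.142, 0.001, -3.056]
contact_force: [0.8, -0.1, -0.5]
opening: 0.0552
grip_force: 0.0
time: 12.5
tool_pos: [0.566, 0.1973, 0.1535]
tool_rot: [3.141, -0.001, -2.858]
contact_force: [-0.2, 0.3, -0.2]
opening: 0.0551
grip_force: 0.0
w4 [316.  61.] 3807 zmax 0.0393 [454. 195.] [30. 57.] 70 [220. 220. 218.]
w4 [411. 108.] 3675 zmax 0.0432 [464. 271.] [33. 51.] 87 [207. 220. 217.]
w4 [271. 209.] 2102 zmax 0.0413 [566. 195.] [47. 29.] 10 [ 80. 101. 134.]
s4 [203. 155.] 42 zmax 0.037 [359. 328.] [18. 35.] 0 [ 41.  199.  204.5]
s4 [240. 167.] 191 zmax 0.0434 [465. 269.] [49. 38.] 1 [177. 199. 201.]
s4 [235. 184.] 204 zmax 0.039 [454. 193.] [34. 59.] 71 [177. 198. 201.]
s4 [278. 183.] 165 zmax 0.0406 [566. 193.] [46. 34.] 14 [ 69.  82. 109.]
s4 [322. 195.] 29 zmax 0.05 [676. 138.] [ 3. 13.] 25 [114. 123. 136.]
box
s4 [275. 244.] 217 zmax 0.0505 [551. -43.] [15. 76.] 77 [42. 47. 36.]
s4 [228. 244.] 51 zmax 0.0511 [450. -54.] [29.  8.] 67 [ 89.  94. 100.]
s4 [220. 278.] 84 zmax 0.0511 [ 441. -151.] [84.  2.] 84 [29. 33. 24.]
s4 [249. 307.] 443 zmax 0.0397 [ 504. -219.] [34. 58.] 87 [106. 138. 176.]
s4 [209. 327.] 111 zmax 0.0512 [ 431. -278.] [92.  7.] 81 [29. 33. 24.]
s4 [242. 352.] 603 zmax 0.046 [ 495. -324.] [34. 52.] 85 [108. 132. 166.]
s4 [200. 372.] 48 zmax 0.0514 [ 424. -370.] [27.  6.] 74 [29. 32. 23.]
```

```bash
python3 -m handwheel '[0,-2,-40,-0.055,0.6, 0,0,-40,-0.05,0.6, 0,0,-26,0,0.6, 0,0,-11,0,0.6, 0,0,0,0,0.6, 0,0,0,0,0.1, 0,0,0,0,0.1, 0,0,0,0,0.1]' 30
python3 -m handwheel '[0,0,0,0,0.1, 0,0,20,0,0.1, 0,0,40,0,0.1, 0,0,40,0,0.1, 0,0,25,0,0.1, -20,-30,0,-0.04,0.1, -20,-40,0,-0.04,0.1, -13,-40,0,-0.04,0.1]'
python3 -m handwheel '[0,-40,0,-0.04,0.1, 0,-40,0,-0.04,0.1, 0,-40,0,-0.02,0.1, 0,-40,0,-0.02,0.1, 0,-35,0,0,0.1, 0,0,0,0,0.1, 0,0,0,0,0.1]'
```

```text
time: 13.4
tool_pos: [0.5673, 0.1957, 0.0383]
tool_rot: [3.141, 0.003, -2.961]
contact_force: [0.3, -0.2, -0.2]
opening: 0.0363
grip_force: 0.0
time: 14.2
tool_pos: [0.512, 0.0849, 0.1621]
tool_rot: [-3.142, 0.0, -3.081]
contact_force: [0.9, 0.3, -1.2]
opening: 0.0278
grip_force: 29.9
time: 14.9
tool_pos: [0.5133, -0.1099, 0.1618]
tool_rot: [3.141, -0.0, 3.08]
contact_force: [-0.7, -0.6, -0.6]
opening: 0.0278
grip_force: 29.9
```

```bash
python3 -m handwheel '[-1,0,-40,0,0.1, 0,0,-40,0,0.1, 0,0,-30,0,0.1, 0,0,-12,0,0.1, 0,0,0,0,0.1, 0,0,0,0,0.1]'
python3 -m handwheel '[0,0,0,0,0.6, 0,0,0,0,0.6, 0,0,0,0,0.6, 0,0,40,0,0.6, 0,0,45,0,0.3, 0,0,45,0,0, 0,0,45,0,0, 0,0,45,0,0]'
python3 -m handwheel '[0,40,30,0,0, 0,40,20,0,0, 0,0,0,0,0]'
python3 - <<'E'
from h import *
snap('side','s5'); snap('scene','c5'); packs('s5',.48,.54,-.4,-.07)
P=cloud('s5')[1]; C=cloud('c5')[1]
for nm,Q in(('s',P),('c',C)):
  for y in(-.09,-.16,-.28,-.35):
    q=Q[np.isfinite(Q[...,0])]; q=q[(abs(q[:,1]-y)<.012)&(q[:,2]>.09)&(q[:,2]<.23)&(q[:,0]>.56)&(q[:,0]<.68)]
    a=np.polyfit(q[:,2],q[:,0],1); t=q[q[:,2]>.2]; print(nm,y,'x at z=.07,.15,.218:',np.polyval(a,[.07,.15,.218]).round(4),'zmax',q[:,2].max().round(4),'xmin/max of top',t[:,0].min().round(4),t[:,0].max().round(4))
cv2.imwrite('pics/s5crop.png',cv2.resize(cloud('s5')[0][150:420,150:420],None,fx=2,fy=2))
E
```

```text
time: 15.5
tool_pos: [0.5131, -0.1087, 0.0404]
tool_rot: [-3.142, 0.001, 3.083]
contact_force: [-0.7, -0.2, -1.0]
opening: 0.0275
grip_force: 29.9
time: 16.3
tool_pos: [0.5121, -0.1094, 0.2621]
tool_rot: [-3.142, 0.001, 3.082]
contact_force: [1.2, 0.0, 0.6]
opening: 0.0277
grip_force: 0.0
time: 16.6
tool_pos: [0.5133, -0.0261, 0.3136]
tool_rot: [3.141, 0.007, 3.086]
contact_force: [0.5, -1.3, -0.8]
opening: 0.0039
grip_force: 0.0
s5 [254. 266.] 282 zmax 0.0418 [ 512. -109.] [45. 33.] 0 [ 65.5  80.  109.5]
s5 [251. 307.] 407 zmax 0.0399 [ 507. -219.] [33. 53.] 86 [105. 137. 174.]
s5 [245. 352.] 476 zmax 0.0454 [ 500. -325.] [34. 41.] 85 [107. 123. 152.]
s -0.09 x at z=.07,.15,.218: [0.5891 0.6058 0.6201] zmax 0.2185 xmin/max of top 0.6148 0.6266
s -0.16 x at z=.07,.15,.218: [0.5848 0.6002 0.6133] zmax 0.2181 xmin/max of top 0.6088 0.6169
s -0.28 x at z=.07,.15,.218: [0.5752 0.5912 0.6047] zmax 0.218 xmin/max of top 0.5998 0.6089
s -0.35 x at z=.07,.15,.218: [0.5661 0.5916 0.6133] zmax 0.2185 xmin/max of top 0.5942 0.6161
c -0.09 x at z=.07,.15,.218: [0.5949 0.6116 0.6257] zmax 0.2198 xmin/max of top 0.6142 0.6333
c -0.16 x at z=.07,.15,.218: [0.5909 0.6045 0.6161] zmax 0.221 xmin/max of top 0.611 0.6189
c -0.28 x at z=.07,.15,.218: [0.5817 0.5953 0.6069] zmax 0.2203 xmin/max of top 0.6002 0.6087
c -0.35 x at z=.07,.15,.218: [0.5782 0.6002 0.6188] zmax 0.2223 xmin/max of top 0.5954 0.6265
```

View pics/s5crop.png

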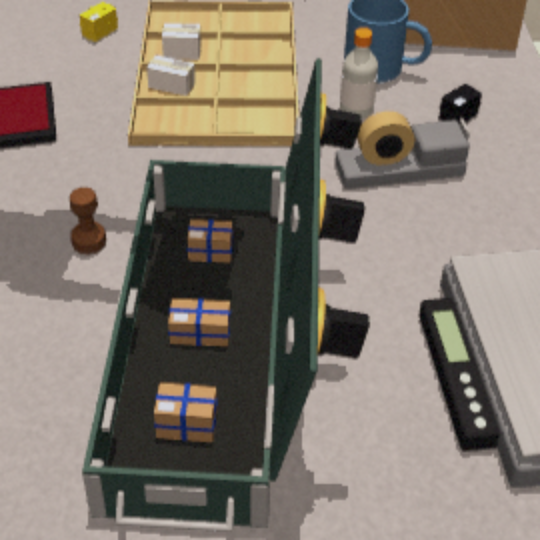

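All three packets stand flat in the box; the tray holds only the two whites and nothing else moved. Next I'll go behind the lid between two knobs, with the outer top edge at about x = 0.617 and the hinge at about x = 0.586 for y = -0.16.

```bash
python3 -m handwheel '[35,-34,0,-0.019,0, 35,-34,0,0,0, 35,-34,0,0,0, 34,-34,0,0,0, 0,0,0,0,0, 0,0,0,0,0]'
python3 -m handwheel '[0,0,-40,0,0, 0,0,-35,0,0, 0,0,-23,0,0, 0,0,0,0,0]'
```

```text
time: 17.3
tool_pos: [0.651, -0.1675, 0.3064]
tool_rot: [3.14, -0.005, 3.06]
contact_force: [0.8, 0.5, 0.1]
opening: 0.0003
grip_force: 0.0
time: 17.7
tool_pos: [0.6487, -0.1642, 0.2085]
tool_rot: [3.139, -0.007, 3.063]
contact_force: [0.5, -0.3, 0.3]
opening: 0.0005
grip_force: 0.0
```

Run:
```python
from h import *
st(); p,_=snap('scene','c6'); cv2.imwrite('pics/c6crop.png',cv2.resize(p[130:330,120:380],None,fx=3,fy=3))
```

```text
17.7 [ 0.6487 -0.1642  0.2085] [ 3.139 -0.007  3.063] [ 0.5 -0.3  0.3] 0.0005184403742843825 0.0 [-0.36  0.64  1.12  0.    1.39 -1.85]
```

View pics/c6crop.png

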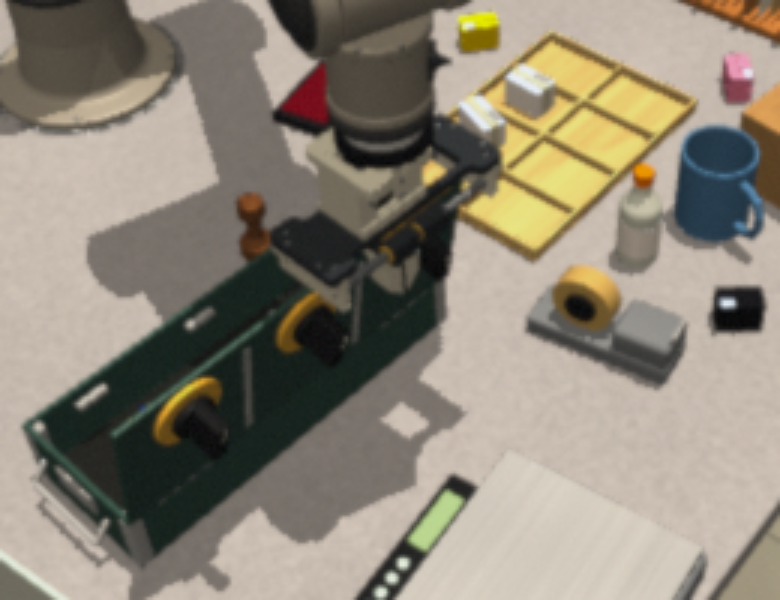

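The fingers are behind the lid between the knobs (375,270). I'll swing it over.

```bash
python3 -m handwheel '[-12,1,4,0,0, -12,1,3,0,0, -23,1,3,0,0, -18,1,-1,0,0, -17,1,-2,0,0, -17,2,-5,0,0, -16,1,-7,0,0, 0,0,0,0,0]'
python3 -m handwheel '[-15,1,-9,0,0, -14,1,-11,0,0, -12,1,-13,0,0, -11,1,-14,0,0, -9,1,-15,0,0, -7,0,-16,0,0, 0,0,0,0,0]'
```

```text
time: 18.55
tool_pos: [0.5357, -0.1573, 0.2093]
tool_rot: [-3.141, 0.003, 3.063]
contact_force: [0.1, 0.6, -0.5]
opening: 0.0001
grip_force: 0.0
time: 19.25
tool_pos: [0.468, -0.1522, 0.1286]
tool_rot: [3.141, -0.001, 3.063]
contact_force: [0.1, 0.2, 0.9]
opening: 0.0003
grip_force: 0.0
```

Run:
```python
from h import *
p,_=snap('side','s7'); cv2.imwrite('pics/s7crop.png',cv2.resize(p[150:420,150:420],None,fx=2,fy=2))
```

```text
(no output)
```

View pics/s7crop.png

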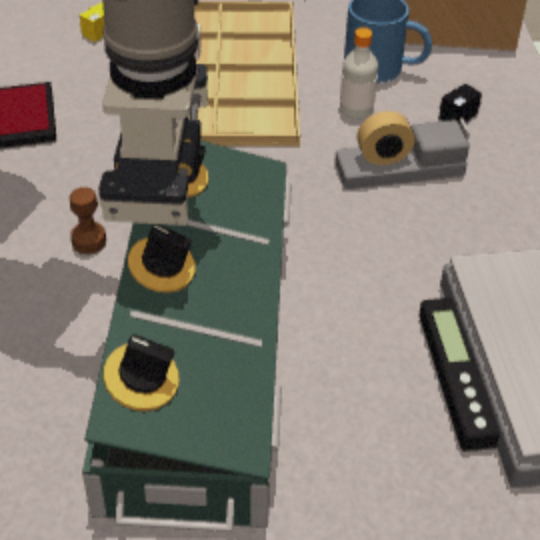

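The lid is over, about 15° from shut. I'll press it down.

```bash
python3 -m handwheel '[-4,0,-16,0,0, -2,0,-12,0,0, 0,0,-8,0,0, 0,0,0,0,0]'; python3 -m handwheel '[0,0,-3,0,0, 0,0,-2,0,0, 0,0,0,0,0]'
```

```text
time: 19.7
tool_pos: [0.4631, -0.1526, 0.0929]
tool_rot: [3.141, 0.0, 3.063]
contact_force: [-0.6, 0.0, -0.5]
opening: 0.0005
grip_force: 0.0
time: 20.0
tool_pos: [0.4635, -0.1528, 0.0905]
tool_rot: [-3.14, 0.003, 3.063]
contact_force: [-5.9, 3.3, 21.6]
opening: 0.0003
grip_force: 10.7
```

The tool met 21.6 N at the predicted shut height. I'll lift and measure the lid and knobs.

```bash
python3 -m handwheel '[0,0,3,0,0, 0,0,30,0,0, 0,0,50,0,0, 0,0,40,0,0.5, -40,0,30,0,0.5, -50,40,0,0,0.5, -40,50,0,0,0.5, 0,50,0,0,0.5]'
python3 - <<'E'
from h import *
st(); p,_=snap('side','s8'); p2,_=snap('scene','c8')
for nm in('s8','c8'):
    P=cloud(nm)[1]
    for x in(.46,.50,.55):
        for y in(-.06,-.16,-.28,-.39):
            q=P[(abs(P[...,0]-x)<.006)&(abs(P[...,1]-y)<.006)&(P[...,2]>.03)]; print(nm,x,y,np.median(q[:,2]).round(4) if len(q) else None,end=' | ')
    print()
    z=P[...,2]; m=((z>.108)&(z<.13)&(P[...,0]>.4)&(P[...,0]<.6)&(P[...,1]>-.42)&(P[...,1]<-.03)).astype(np.uint8)
    n,l,s,c=cv2.connectedComponentsWithStats(m)
    for i in range(1,n):
        if s[i,4]<12: continue
        Q=P[l==i]; Q=Q[Q[:,2]>.115]; r=cv2.minAreaRect((Q[:,:2]*1000).astype(np.float32)); print(c[i].round(),s[i,4],np.round(r[0]),np.round(r[1]),round(r[2]),Q[:,2].max().round(4))
cv2.imwrite('pics/s8crop.png',cv2.resize(p[220:400,180:320],None,fx=3,fy=3))
E
```

```text
time: 20.8
tool_pos: [0.3495, -0.0319, 0.2413]
tool_rot: [-3.141, 0.0, 3.059]
contact_force: [2.2, 0.1, 0.8]
opening: 0.0358
grip_force: 0.0
20.8 [ 0.3495 -0.0319  0.2413] [-3.141  0.     3.059] [2.2 0.1 0.8] 0.03581994221330704 0.0 [-0.31  0.01  1.94 -0.    1.19 -1.8 ]
s8 0.46 -0.06 None | s8 0.46 -0.16 0.0756 | s8 0.46 -0.28 0.0759 | s8 0.46 -0.39 0.0753 | s8 0.5 -0.06 0.0753 | s8 0.5 -0.16 0.0761 | s8 0.5 -0.28 0.076 | s8 0.5 -0.39 0.075 | s8 0.55 -0.06 0.0753 | s8 0.55 -0.16 0.0754 | s8 0.55 -0.28 0.0756 | s8 0.55 -0.39 0.0749 | 
[235. 235.] 150 [474. -98.] [16. 37.] 83 0.1218
[227. 280.] 179 [ 465. -223.] [15. 37.] 66 0.1219
[216. 336.] 231 [ 456. -347.] [15. 37.] 75 0.122
c8 0.46 -0.06 0.0767 | c8 0.46 -0.16 0.0779 | c8 0.46 -0.28 0.0782 | c8 0.46 -0.39 0.077 | c8 0.5 -0.06 0.0771 | c8 0.5 -0.16 0.0789 | c8 0.5 -0.28 0.0785 | c8 0.5 -0.39 0.077 | c8 0.55 -0.06 0.0779 | c8 0.55 -0.16 0.0784 | c8 0.55 -0.28 0.077 | c8 0.55 -0.39 0.078 | 
[223. 202.] 75 [474. -96.] [17. 39.] 80 0.128
[189. 226.] 73 [ 466. -222.] [14. 41.] 68 0.127
[151. 253.] 84 [ 455. -346.] [14. 40.] 74 0.1257
```

View pics/s8crop.png

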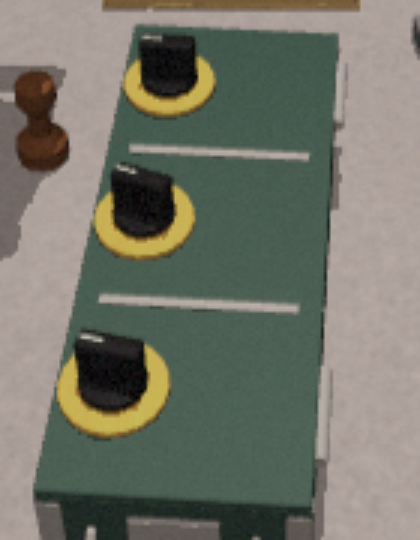

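The lid is flat at 0.0755 m, so it is shut. The knobs (centre in mm, jaw-closing angle):

| Knob | Centre | Closing angle | Left to turn |
|---|---|---|---|
| latch2 | 474, -97 | 82° | 1.51 rad |
| latch1 | 466, -222 | 67° | 1.25 rad |
| latch0 | 456, -346 | 75° | 1.38 rad |

I'll do latch2 first.

```bash
python3 -m handwheel '[31,-16,-15,-0.02,0.42, 31,-16,-20,-0.02,0.42, 31,-16,-20,-0.02,0.42, 31,-17,-20,0,0.42, 0,0,0,0,0.42, 0,0,0,0,0.42]' 30
python3 -m handwheel '[1,0,-30,0,0.42, 0,0,-20,0,0.42, 0,0,-5,0,0.42, 0,0,0,0,0.42]'
```

```text
time: 21.5
tool_pos: [0.4762, -0.0977, 0.165]
tool_rot: [3.141, -0.002, 3.002]
contact_force: [-0.4, 0.7, 0.4]
opening: 0.0388
grip_force: 0.0
time: 21.9
tool_pos: [0.4769, -0.097, 0.1114]
tool_rot: [3.142, 0.0, 3.003]
contact_force: [0.0, -0.2, 0.5]
opening: 0.0387
grip_force: 0.0
```

```bash
python3 -m handwheel '[-3,0,-2,0,0.42, 0,0,0,0,0, 0,0,0,0,0, 0,0,0,0,0, 0,0,0,0,0]' 40
python3 -m handwheel '[0,0,0,-0.13,0, 0,0,0,-0.13,0, 0,0,0,-0.13,0, 0,0,0,-0.13,0, 0,0,0,-0.13,0, 0,0,0,-0.13,0, 0,0,0,-0.13,0, 0,0,0,-0.13,0]'
python3 -m handwheel '[0,0,0,-0.13,0, 0,0,0,-0.13,0, 0,0,0,-0.13,0, 0,0,0,-0.08,0, 0,0,0,0,0, 0,0,0,0,0]'
python3 -c "
from h import *
print(np.round(robot.observe()['torque'],2))"
```

```text
time: 22.4
tool_pos: [0.4747, -0.0967, 0.1092]
tool_rot: [3.14, 0.001, 3.002]
contact_force: [-0.2, 1.3, 1.9]
opening: 0.0141
grip_force: 39.7
time: 23.2
tool_pos: [0.4741, -0.0975, 0.1092]
tool_rot: [-3.141, 0.0, 1.958]
contact_force: [-2.7, -0.7, 5.2]
opening: 0.014
grip_force: 39.7
time: 23.8
tool_pos: [0.4737, -0.0975, 0.1092]
tool_rot: [-3.141, 0.001, 1.493]
contact_force: [-4.0, -1.1, 5.3]
opening: 0.0136
grip_force: 39.8
[-0.42  0.74 -0.05]
```

```bash
python3 -m handwheel '[0,0,0,-0.06,0, 0,0,0,-0.06,0, 0,0,0,0,0, 0,0,0,0,0]'
python3 -c "
from h import *
print(np.round(robot.observe()['torque'],2))"
```

```text
time: 24.2
tool_pos: [0.4736, -0.0975, 0.1091]
tool_rot: [-3.141, 0.002, 1.376]
contact_force: [-3.8, -1.2, 6.0]
opening: 0.0146
grip_force: 43.2
[-0.33  0.64  1.15]
```

The moment of 1.15 N m shows latch2 is at its stop. Now latch1.

```bash
python3 -m handwheel '[0,0,0,0.05,0.42, 0,0,0,0,0.42, 0,0,0,0,0.42, 0,0,30,0,0.42, 0,0,30,0,0.42, 0,-25,0,0.14,0.42, 0,-25,0,0.14,0.42, 0,-25,0,0.14,0.42]'
python3 -m handwheel '[-2,-25,0,0.14,0.42, -2,-25,0,0.14,0.42, -2,0,0,0.14,0.42, -2,0,0,0.14,0.42, 0,0,0,0.14,0.42, 0,0,0,0.14,0.42, 0,0,0,0.055,0.42, 0,0,0,0,0.42]'
python3 -m handwheel '[0,0,-30,0,0.42, 0,0,-25,0,0.42, 0,0,-5,0,0.42, 0,0,0,0,0.42]'
```

```text
time: 25.0
tool_pos: [0.4744, -0.173, 0.1691]
tool_rot: [3.141, 0.0, 1.848]
contact_force: [1.0, -0.1, -0.7]
opening: 0.0382
grip_force: 0.0
time: 25.8
tool_pos: [0.4663, -0.2222, 0.1687]
tool_rot: [3.141, -0.0, 2.737]
contact_force: [0.5, -0.3, 0.0]
opening: 0.039
grip_force: 0.0
time: 26.2
tool_pos: [0.466, -0.222, 0.1083]
tool_rot: [3.141, -0.002, 2.737]
contact_force: [-0.3, 0.1, 0.7]
opening: 0.0383
grip_force: 0.0
```

```bash
python3 -m handwheel '[0,0,1,0,0, 0,0,0,0,0, 0,0,0,0,0, 0,0,0,0,0]' 40
python3 -m handwheel '[0,0,0,-0.13,0, 0,0,0,-0.13,0, 0,0,0,-0.13,0, 0,0,0,-0.13,0, 0,0,0,-0.13,0, 0,0,0,-0.13,0, 0,0,0,-0.13,0, 0,0,0,-0.13,0]'
python3 -m handwheel '[0,0,0,-0.13,0, 0,0,0,-0.07,0, 0,0,0,-0.06,0, 0,0,0,-0.06,0, 0,0,0,0,0, 0,0,0,0,0]'
python3 -c "
from h import *
print(np.round(robot.observe()['torque'],2))"
```

```text
time: 26.6
tool_pos: [0.4667, -0.2222, 0.1106]
tool_rot: [3.141, 0.002, 2.737]
contact_force: [-0.6, 1.0, 3.2]
opening: 0.0138
grip_force: 39.8
time: 27.4
tool_pos: [0.4647, -0.2238, 0.1105]
tool_rot: [-3.139, 0.002, 1.693]
contact_force: [-9.8, -7.4, 7.0]
opening: 0.0139
grip_force: 39.8
time: 28.0
tool_pos: [0.4641, -0.2239, 0.1105]
tool_rot: [-3.138, 0.004, 1.381]
contact_force: [-11.6, -7.9, 7.6]
opening: 0.0148
grip_force: 42.2
[-1.3   1.99  0.98]
```

latch1 is at its stop too. Now latch0.

```bash
python3 -m handwheel '[0,0,0,0.05,0.42, 0,0,0,0,0.42, 0,0,0,0,0.42, 0,0,30,0,0.42, 0,0,30,0,0.42, 0,-25,0,0.14,0.42, 0,-25,0,0.14,0.42, 0,-25,0,0.14,0.42]'
python3 -m handwheel '[-3,-25,0,0.14,0.42, -3,-24,0,0.14,0.42, -2,0,0,0.14,0.42, -2,0,0,0.14,0.42, 0,0,0,0.14,0.42, 0,0,0,0.14,0.42, 0,0,0,0.14,0.42, 0,0,0,0.05,0.42]'
python3 -m handwheel '[0,0,0,0,0.42, 0,0,-30,0,0.42, 0,0,-25,0,0.42, 0,0,-6,0,0.42, 0,0,0,0,0.42]'
```

```text
time: 28.8
tool_pos: [0.4666, -0.2978, 0.1702]
tool_rot: [3.141, 0.001, 1.853]
contact_force: [-0.8, -0.4, -0.2]
opening: 0.0381
grip_force: 0.0
time: 29.6
tool_pos: [0.4564, -0.346, 0.1696]
tool_rot: [3.141, 0.0, 2.881]
contact_force: [-0.0, -0.6, 0.3]
opening: 0.0387
grip_force: 0.0
time: 30.1
tool_pos: [0.456, -0.3458, 0.1081]
tool_rot: [3.14, -0.002, 2.877]
contact_force: [0.3, 0.0, 0.4]
opening: 0.0388
grip_force: 0.0
```

```bash
python3 -m handwheel '[0,0,1,0,0, 0,0,0,0,0, 0,0,0,0,0, 0,0,0,0,0]' 40
python3 -m handwheel '[0,0,0,-0.13,0, 0,0,0,-0.13,0, 0,0,0,-0.13,0, 0,0,0,-0.13,0, 0,0,0,-0.13,0, 0,0,0,-0.13,0, 0,0,0,-0.13,0, 0,0,0,-0.13,0]'
python3 -m handwheel '[0,0,0,-0.13,0, 0,0,0,-0.13,0, 0,0,0,-0.08,0, 0,0,0,-0.06,0, 0,0,0,-0.06,0, 0,0,0,0,0, 0,0,0,0,0]'
python3 -c "
from h import *
print(np.round(robot.observe()['torque'],2))"
python3 -m handwheel '[0,0,0,0.05,0.42, 0,0,0,0,0.42, 0,0,0,0,0.42, 0,0,40,0,0.42, 0,0,50,0,0.42, -40,50,40,0,0.42, -40,50,0,0,0.42, -20,50,0,0,0.42]'
python3 -m handwheel '[-10,50,0,0,0.42, 0,50,0,0,0.42, 0,50,0,0,0.42, 0,50,0,0,0.42, 0,0,0,0,0.42]'
python3 - <<'E'
from h import *
p,_=snap('side','s9'); p2,_=snap('scene','c9')
for nm in('s9','c9'):
    P=cloud(nm)[1]
    for x in(.44,.50,.55):
        for y in(-.16,-.28,-.39):
            q=P[(abs(P[...,0]-x)<.006)&(abs(P[...,1]-y)<.006)&(P[...,2]>.03)]; print(np.median(q[:,2]).round(4) if len(q) else None,end=' | ')
    print()
    z=P[...,2]; m=((z>.108)&(z<.13)&(P[...,0]>.4)&(P[...,0]<.6)&(P[...,1]>-.42)&(P[...,1]<-.03)).astype(np.uint8)
    n,l,s,c=cv2.connectedComponentsWithStats(m)
    for i in range(1,n):
        if s[i,4]<12: continue
        Q=P[l==i]; Q=Q[Q[:,2]>.115]; r=cv2.minAreaRect((Q[:,:2]*1000).astype(np.float32)); print(c[i].round(),s[i,4],np.round(r[0]),np.round(r[1]),np.round(r[2],1))
packs('s9')
E
```

```text
time: 30.5
tool_pos: [0.4567, -0.3463, 0.1106]
tool_rot: [-3.141, 0.001, 2.878]
contact_force: [-1.2, 1.5, 3.7]
opening: 0.0138
grip_force: 39.9
time: 31.3
tool_pos: [0.4553, -0.3477, 0.1106]
tool_rot: [-3.14, 0.002, 1.833]
contact_force: [-6.6, -4.5, 3.9]
opening: 0.0137
grip_force: 39.9
time: 32.0
tool_pos: [0.4546, -0.3479, 0.1106]
tool_rot: [-3.139, 0.004, 1.38]
contact_force: [-8.5, -4.8, 4.6]
opening: 0.0146
grip_force: 42.9
[-1.02  1.54  1.1 ]
time: 32.8
tool_pos: [0.3787, -0.2269, 0.227]
tool_rot: [3.14, 0.001, 1.425]
contact_force: [0.8, 1.2, 0.1]
opening: 0.0385
grip_force: 0.0
time: 33.3
tool_pos: [0.3693, -0.0232, 0.2265]
tool_rot: [3.142, -0.002, 1.435]
contact_force: [0.3, -0.5, -0.9]
opening: 0.0383
grip_force: 0.0
0.0755 | 0.0758 | 0.0753 | 0.076 | 0.0758 | 0.0749 | 0.0757 | 0.0753 | 0.0756 | 
[235. 235.] 114 [ 474. -100.] [37. 14.] 84.5
[227. 280.] 149 [ 465. -222.] [39. 14.] 85.9
[216. 337.] 200 [ 455. -347.] [38. 14.] 87.0
0.0783 | 0.0769 | 0.0778 | 0.0782 | 0.078 | 0.0779 | 0.0776 | 0.0787 | 0.0781 | 
[223. 202.] 83 [474. -97.] [37. 17.] 83.1
[189. 226.] 91 [ 464. -221.] [38. 18.] 78.7
[151. 253.] 103 [ 455. -346.] [38. 17.] 86.1
s9 [204. 156.] 21 zmax 0.0364 [361. 328.] [26.  7.] 65 [ 26. 116. 142.]
s9 [240. 167.] 194 zmax 0.0428 [465. 269.] [49. 40.] 2 [165.5 185.  188. ]
s9 [235. 184.] 204 zmax 0.0389 [454. 193.] [32. 57.] 73 [166.  186.  189.5]
s9 [322. 194.] 26 zmax 0.0502 [677. 137.] [4. 9.] 17 [103.5 111.  123. ]
```

View pics/s9.png

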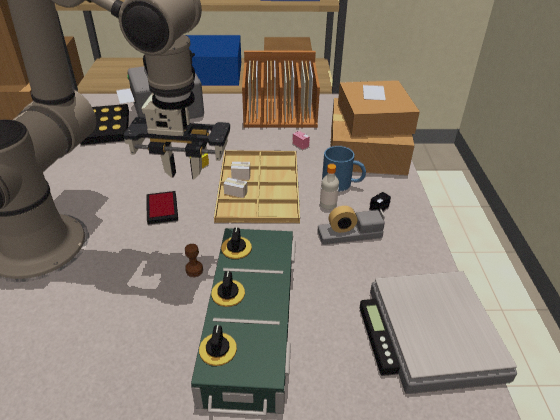

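The lid is flat, and the three bars (236,238; 228,283; 217,340) lie along the box's length at about 86°, which is the latched direction. The whites and bystanders haven't moved, so I'm handing in.

```bash
python3 -c "
from cell import robot
print(robot.hand_in())"
```

```text
the job is handed in; nothing more can be done
None
```

The job is handed in: the three registered packets in the tray are in the box, the lid is shut, all three latches are turned clockwise to their stops, and the white packets and other things are where they were; the hand-in gave no verdict.

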